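# Lift the lid off the wooden box and stand it to dry

### The arm

A 6-joint arm with a two-finger parallel gripper is mounted at the origin on the work surface. World frame = base frame: x ahead of the robot, y to its left, z up, the work surface at z = 0. Lengths are in m, angles in rad, forces in N, time in s.
With the tool pointing down it reaches from about 0.2 to 0.875 m from the base axis. Payload 3.4 kg.
Tool frame: the origin (TCP) lies on the centre line of the jaws, within the pads' length; the fingertips stand 19 mm ahead of it and the grasp point (between the pads) is the TCP; x points along the fingers, z is the direction in which the jaws open and shut, and the axes are right-handed (so a half turn about x gives the same grasp; the last joint's range is limited). The gripper opens to 94 mm and grips with 3 to 60 N. Pads are 16 mm wide; open, the fingers measure 119 mm over their backs; the gripper's body (75 mm by 177 mm) begins 78 mm behind the grasp point.
Start: joints at [-1.283, 0.276, 1.505, -0, 1.361, -0.121], TCP at [0.229, -0.528, 0.224] pointing down, gripper open.
Joint ranges: [-2.89, 2.89], [-0.75, 2.08], [0.22, 2.7], [-1.18, 4.32], [0.11, 2.71], [-2.7, 2.7]. Speed limits (rad/s): [2.57, 2.57, 3.14, 3.14, 3.14, 3.14].

### API

Orientations are given as a unit quaternion [x, y, z, w].
In Python, from cell import env, cams gives the robot as it stands. The module is installed in compiled form; this text tells all that it offers.
- The arm moves only by the tool move_arm, never from a script. Its argument "moves" is a list of rows, each a list of 5 numbers: the finger opening in mm, from 0 to 94, then the shift along the world's x, y, z normalised to -1 to 1, where 1 is 0.02 m, then the turn about the world's z normalised to -1 to 1, where 1 is pi rad. A call has 1 to 20 rows; each row shifts and turns the commanded pose from where the row before left it; what a row does not reach is not made up. A row lasts 1/10 s, in which the tool goes at most 50 mm and 8.59 degrees, less where a joint would pass 70% of its speed; a pose out of reach is approached as far as the arm can. A call with a number of a shift or a turn outside -1 to 1 is refused whole. A call with a gripper value outside its range is refused whole. The fingers move at their own pace and stop on an object; the grip force is fixed at half the most. Time passes only in rows, so rows that do not move let the fingers close. It gives the time, the measured TCP pose, the force and the opening at its end, in the units of the state.
- env.read_state(): the state, without advancing time (a new reading comes with each control period).
- cams.capture(name): name is "scene" or "top" or "wrist"; returns (picture, depth): 400x640x3 uint8, red, green, blue; 400x640 float32, m along the optical axis (not along the pixel's ray), 0 where there is no reading.
- cams.camera_info(name): a dict with "vertical_fov" (degrees; the focal length in pixels is half the picture's height over the tangent of half this angle, whatever the lens; pixels are square), "cx", "cy" (the principal point, pixels), "position" and "attitude" of the camera in the world. Camera axes: x right, y up, looking along -z (the intrinsics and any distortion apply to the point x, -y, -z); pixel columns grow to the right and rows downward; lengths in m; the calibration is good to about 2 mm. A picture is of the moment at which its call begins: read the wrist's pose just before it. camera_info takes no time and is no camera call; for the wrist camera it gives the pose at the moment of the call.
- env.hand_in(): hands the job in, once; it reports no verdict.
The state is a dict: "time_s": time; "joint_pos": joint angles; "joint_velocities": joint speeds; "joint_efforts": joint torques, N m; "eef_pos": TCP position; "ee_rot": TCP orientation; "ft_force": force on the tool from outside, world axes, zero at the start; "moment": the same for the moment, N m; "grip_width": opening from 0.0 (shut) to 1.0 (fully open).
Only numpy, scipy, OpenCV 4.12 (cv2) and the standard library are available. Lean on these libraries where they do the work, as an engineer would, in place of code of your own. Each camera call takes 0.05 s, during which the arm holds its last target.

### The job

The lidded wooden box on the shelf is to be scrubbed out. Take its lid by the bar handle, swing it up on its hinge until it is upright, pause a moment, then lift it straight up off the two hinge pins and lower it gently, hinge edge down, between the posts of the drying stand, in the middle. Let go of it there, standing upright, and do not disturb the stacked bowls.

Things in the scene. Friction and masses are not known exactly. Their poses are not given: they have to be found in the camera images.
- lid: Loose pale wooden lid, 0.3 kg, panel 120 by 150 by 8 mm. Origin on the hinge pin axis, midway between the pins. x points out over the hinge edge, y along the hinge, z out of its top. Closed: z up. Upright: x straight down (turned 90 deg about +y). Panel spans x -18 to -138, z -4 to 4. Two forks at y +-50 (16 wide, 18 thick) straddle the pins; slots open toward +x, prongs end at x = +8.
- lid_handle (a point): Middle of the lid's handle: smooth round steel bar, diameter 14 mm, along the lid's y, 88 clear between its side arms, at x = -180, z = 0 in the lid's frame, in the panel's plane; 35 mm gap from bar to panel. In a light grip the bar turns between the fingers, so the tool can stay pointing down along the 180 mm arc about the pins. Let go when upright, the lid may fall.
- box: Open wooden box, fixed, 120 (x) by 150 (y) by 70 mm high; origin under its centre, x toward the hinge side, z up. Two steel pins, diameter 7, along y behind the rear wall: axis at x = +76, z = +74, at y = -50 and +50. Closed, the lid rests on the rim with its bar at x = -104, z = 74, free space below. Pulling the lid away from the pins frees it; when upright a lift of 15 mm clears them.
- stand: Drying stand, fixed: wooden base 90 (x) by 160 (y) by 12 mm with four steel posts, diameter 8, at x = +-17, y = +-25. Origin under its centre, z up. The slot between the posts runs along y, 26 wide, flaring above z = 67 to 56 at the tips, z = 94. The lid stands in it on its fork tips, top facing either way: lid origin at x = 0, y = 0, z = 20; handle bar at z = 200.
- bowls: Two nested glazed bowls, 120 mm across and 62 high, loose; origin under the centre, z up. To be left alone.
There are look-alikes about, which are no part of the job. What is shaped like the lid but pink is not meant.

How it is judged:
By the outcome, as a careful person would: the job done as asked, in the order asked, and still so for the second after the job is handed in, with the robot touching nothing.
It also fails if it takes over 61 s, if anything falls off the work surface, if the arm or the gripper's body presses on something with over 40 N, if the wrist force passes 120 N, or if a joint passes its speed limit or range.

## Working session

There is one attempt and no reset: what is moved stays moved. The work goes in short steps, Python scripts to look and compute and a tool call to move; the robot and the scene stay as the last step left them, time stands still between calls to the robot, and variables do not carry over. Pictures are saved under pics/ and viewed, and the job is handed in when it is done.

Besides the shell and the picture viewer there is one more tool, called after "Emit:" as name(argument=value, ...), one argument or row to a line, values as JSON. move_arm: Moves the arm, as the interface text tells. Its arguments: {"type":"object","properties":{"moves":{"type":"array"}},"required":["moves"]}

```bash
mkdir -p pics
cat > h.py <<'E'
import numpy as np, cv2, json
from cell import env, cams
def cap(n,f):
    i=cams.camera_info(n); p,d=cams.capture(n); cv2.imwrite('pics/'+f+'.png',p[:,:,::-1]); np.savez('pics/'+f+'.npz',p=p,d=d); json.dump({k:(np.array(v).tolist() if not isinstance(v,(str,dict)) else v) for k,v in i.items()},open('pics/'+f+'.json','w')); return p,d,i
E
python3 - <<'E'
from h import *
for n in ['scene','top','wrist']:
    p,d,i=cap(n,n+'0'); print(n,i)
print(env.read_state())
E
```

```text
scene {'vertical_fov': 57.26637233470327, 'cx': 321.3037898800476, 'cy': 202.54608216954404, 'position': array([ 1.07266821, -0.38229469,  0.56022884]), 'attitude': array([0.41890998, 0.18458925, 0.36360351, 0.81131604])}
top {'vertical_fov': 51.762113221787935, 'cx': 320.63219084735516, 'cy': 199.0541817346199, 'position': array([0.46963419, 0.10070055, 1.16307681]), 'attitude': array([ 0.01629846, -0.04154602, -0.70207166,  0.71070646])}
wrist {'vertical_fov': 59.435043389641734, 'cx': 321.06694798006396, 'cy': 204.61482025351387, 'position': array([ 0.30122471, -0.495974  ,  0.38322939]), 'attitude': array([-0.11445339,  0.07538136, -0.54416871,  0.82770676])}
{'time_s': 0.15, 'joint_pos': array([-1.28297459e+00,  2.76433610e-01,  1.50580127e+00, -1.84202510e-06,
        1.36067750e+00, -1.21001971e-01]), 'joint_velocities': array([-0.00197716, -0.00208117, -0.00539542,  0.00063498, -0.0024172 ,
        0.00081417]), 'joint_efforts': array([ 1.28398118e-03, -4.04929233e+01, -2.37432522e+01,  7.02364999e-02,
        3.15550959e-02, -7.26731946e-05]), 'eef_pos': array([ 0.22846579, -0.52725344,  0.22382898]), 'ee_rot': array([ 0.38839523,  0.59144255, -0.38779362,  0.59072918]), 'ft_force': array([ 0.57761373, -0.19908769, -0.01720319]), 'moment': array([0.00768891, 0.02712141, 0.01993854]), 'grip_width': 0.9999067767033685}
```

View pics/scene0.png

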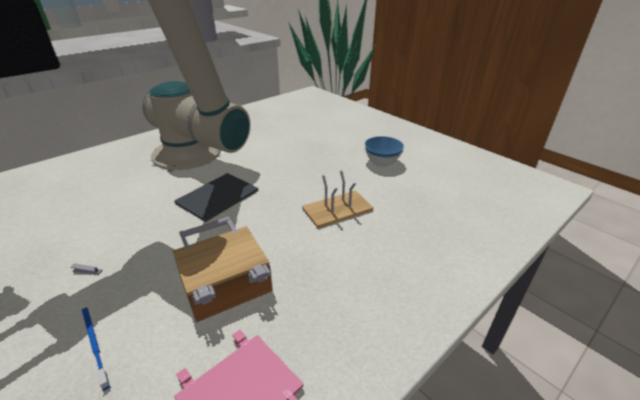

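View pics/top0.png

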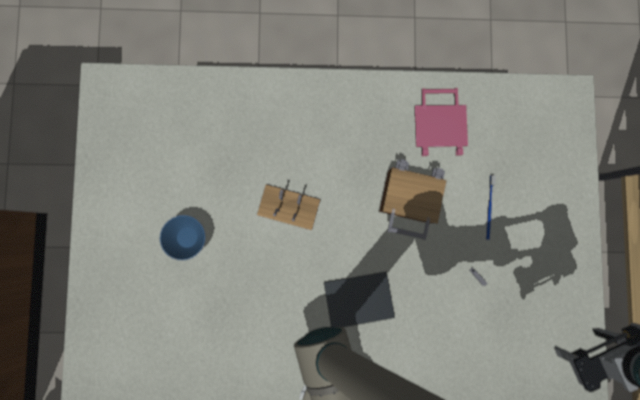

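The top view shows the wooden lid on the box at (413,195), with its bar near (408,228) on the robot's side and its hinges at about (402,160) and (437,170). The stand is at (289,206) and the bowls are at (183,238). The pink look-alike is at (441,125). Next I'll measure these.

```bash
cat >> h.py <<'E'
from scipy.spatial.transform import Rotation as R
def load(f):
    z=np.load('pics/'+f+'.npz'); return z['p'],z['d'],json.load(open('pics/'+f+'.json'))
def foc(i): return 200/np.tan(np.radians(i['vertical_fov'])/2)
def ray(i,u,v):
    f=foc(i); u=np.asarray(u,float); v=np.asarray(v,float)
    c=np.stack([(u-i['cx'])/f,-(v-i['cy'])/f,-np.ones_like(u)],-1)
    return np.array(i['position']),c@R.from_quat(i['attitude']).as_matrix().T
def onz(i,u,v,z):
    o,r=ray(i,u,v); return o+r*((z-o[2])/r[...,2])[...,None]
def cloud(d,i):
    v,u=np.mgrid[:400,:640]; o,r=ray(i,u,v); return o+r*d[...,None]
def proj(i,P):
    c=(np.atleast_2d(P)-np.array(i['position']))@R.from_quat(i['attitude']).as_matrix(); f=foc(i)
    return np.stack([i['cx']+f*c[:,0]/-c[:,2], i['cy']-f*c[:,1]/-c[:,2]],-1)
E
python3 - <<'E'
from h import *
for n in ['top0','scene0']:
    p,d,i=load(n); C=cloud(d,i)
    for (u,v) in ([(413,195),(441,130),(250,120),(540,150),(250,330),(550,370),(360,300),(275,195),(183,238),(408,228)] if n=='top0' else [(220,260),(330,210),(450,200),(130,330),(385,160),(215,195),(70,220)]):
        print(n,u,v,C[v,u].round(4))
p,d,i=load('top0')
cv2.imwrite('pics/topcrop.png',cv2.resize(p[80:260,240:480,::-1],None,fx=3.3,fy=3.3,interpolation=cv2.INTER_CUBIC))
p,d,i=load('scene0')
cv2.imwrite('pics/scenecrop.png',cv2.resize(p[160:330,160:400,::-1],None,fx=3.3,fy=3.3,interpolation=cv2.INTER_CUBIC))
E
```

```text
top0 413 195 [ 0.5731 -0.184   0.0779]
top0 441 130 [ 0.7681 -0.2838  0.0122]
top0 250 120 [ 0.7896  0.2643 -0.001 ]
top0 540 150 [ 0.7175 -0.5787  0.0008]
top0 250 330 [ 0.202   0.2498 -0.0004]
top0 550 370 [ 0.0955 -0.5857  0.0019]
top0 360 300 [ 0.2868 -0.0513  0.014 ]
top0 275 195 [0.5744 0.1881 0.0074]
top0 183 238 [0.4518 0.4353 0.0195]
top0 408 228 [ 0.4863 -0.19   -0.0025]
scene0 220 260 [ 0.5866 -0.1939  0.0812]
scene0 330 210 [0.5435 0.1249 0.0147]
scene0 450 200 [0.7096 0.4065 0.0017]
scene0 130 330 [ 0.5564 -0.3676  0.0017]
scene0 385 160 [0.4942 0.3905 0.0389]
scene0 215 195 [ 0.2941 -0.0567  0.0144]
scene0 70 220 [ 0.1385 -0.3676  0.0012]
```

View pics/topcrop.png

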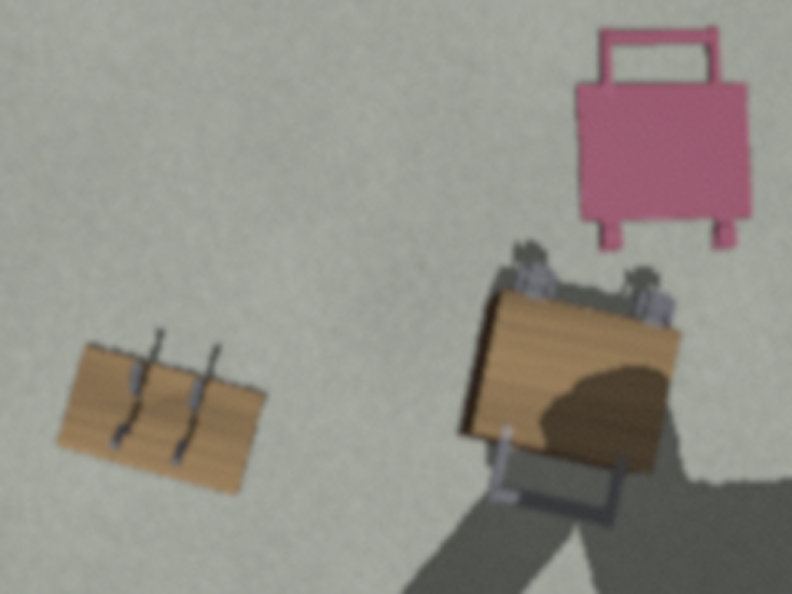

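View pics/scenecrop.png

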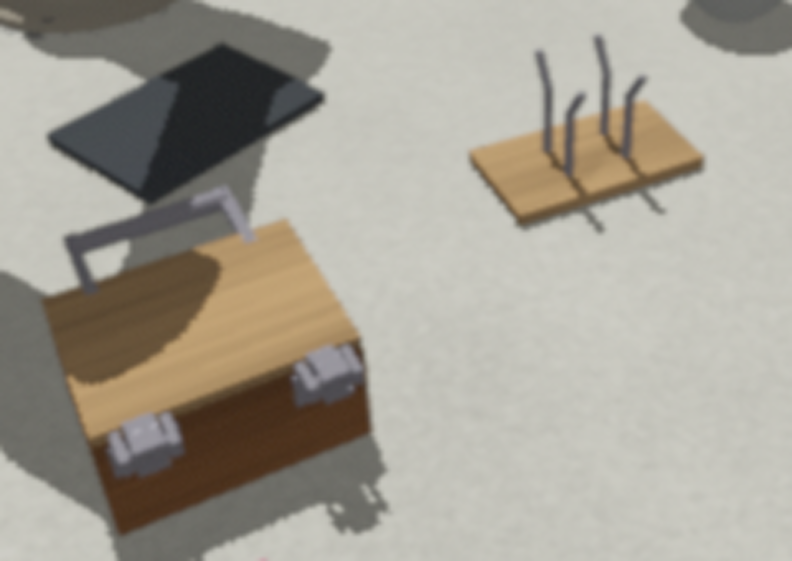

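The crops show that the pale wood lid sits on the box, with its bar running from (391,231) to (425,238) in the top picture. The pink one lies flat at (441,125), so it's rejected. I'll fit the rectangles now.

Run:
```python
from h import *
for n,boxes in [('top0',{'lid':(375,150,455,225,.078,.065),'stand':(250,170,325,235,.012,.004)}),('scene0',{'lid':(165,225,275,300,.078,.07),'stand':(295,165,380,230,.012,.006)})]:
    p,d,i=load(n); C=cloud(d,i); hsv=cv2.cvtColor(p,cv2.COLOR_RGB2HSV)
    for k,(u0,v0,u1,v1,z,zm) in boxes.items():
        m=np.zeros(d.shape,np.uint8)
        s=(hsv[...,0]>8)&(hsv[...,0]<25)&(hsv[...,1]>70)
        if k=='lid': s&=(C[...,2]>zm)
        m[v0:v1,u0:u1]=s[v0:v1,u0:u1]*255
        m=cv2.morphologyEx(m,cv2.MORPH_CLOSE,np.ones((5,5),np.uint8))
        c=max(cv2.findContours(m,0,1)[0],key=cv2.contourArea)[:,0]
        P=onz(i,c[:,0],c[:,1],z)[:,:2]
        (cx,cy),(w,h),a=cv2.minAreaRect((P*1000).astype(np.float32))
        print(n,k,'px',cv2.contourArea(c),'c',cx,cy,'size',w,h,'ang',a)
    if n=='top0':
        u=240+np.array([500,612,535,655,152,210,138,195,118,180])/3.3; v=80+np.array([497,522,275,305,335,350,372,395,440,455])/3.3
        print(onz(i,u[:2],v[:2],.078)); print('pins',onz(i,u[2:4],v[2:4],.08))
```

```text
top0 lid px 2392.0 c 572.8177490234375 -185.63552856445312 size 151.1546630859375 121.85554504394531 ang 77.89901733398438
top0 stand px 1649.5 c 542.0281982421875 149.92324829101562 size 155.94061279296875 87.50028991699219 ang 75.29964447021484
[[ 0.47781373 -0.12594012  0.078     ]
 [ 0.45880894 -0.21631191  0.078     ]]
pins [[ 0.65763114 -0.15470457  0.08      ]
 [ 0.63466579 -0.25278004  0.08      ]]
scene0 lid px 3600.5 c 577.9329223632812 -189.21046447753906 size 149.06211853027344 131.34371948242188 ang 77.94233703613281
scene0 stand px 1365.0 c 545.9967041015625 148.05569458007812 size 160.9864044189453 97.22593688964844 ang 75.43256378173828
```

Run:
```python
from h import *
s=env.read_state(); M=R.from_quat(s['ee_rot']).as_matrix(); print(M.round(3))
z=M[:,2]; a=np.degrees(np.arctan2(z[1],z[0])); print('jaw angle',a,'turn to -12.1:',(-12.1-a+90)%180-90)
```

```text
[[-0.     0.918  0.398]
 [ 0.001  0.398 -0.918]
 [-1.     0.    -0.001]]
jaw angle -66.57609874629273 turn to -12.1: 54.476098746292735
```

View pics/wrist0.png

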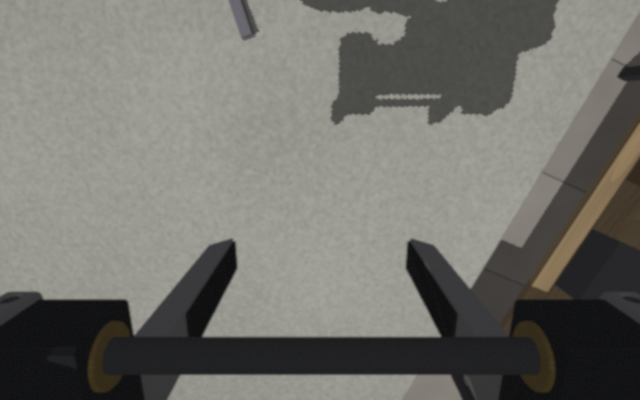

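Emit:
move_arm(
  moves=[
    [44,0.645,0.95,-0.06,0.016],
    [44,0.645,0.95,-0.06,0.016],
    [44,0.645,0.95,-0.06,0.016],
    [44,0.645,0.95,-0.06,0.016],
    [44,0.645,0.95,-0.06,0.016],
    [44,0.645,0.95,-0.06,0.016],
    [44,0.645,0.95,-0.06,0.016],
    [44,0.645,0.95,-0.06,0.016],
    [44,0.645,0.95,-0.06,0.016],
    [44,0.645,0.95,-0.06,0.016],
    [44,0.645,0.95,-0.06,0.016],
    [44,0.645,0.95,-0.06,0.016],
    [44,0.645,0.95,-0.06,0.016],
    [44,0.645,0.95,-0.06,0.016],
    [44,0.645,0.95,-0.06,0.016],
    [44,0.645,0.95,-0.06,0.016],
    [44,0.645,0.95,-0.06,0.016],
    [44,0.645,0.95,-0.06,0.016],
    [44,0.645,0.95,-0.06,0.015],
    [44,0,0,0,0],
  ],
)

```text
time_s: 2.15
eef_pos: [0.4745, -0.1647, 0.2013]
ee_rot: [0.073, 0.703, -0.073, 0.703]
ft_force: [1.1, -0.8, -0.2]
grip_width: 0.468
```

Run:
```python
from h import *
s=env.read_state(); M=R.from_quat(s['ee_rot']).as_matrix(); z=M[:,2];print(s['eef_pos'],np.degrees(np.arctan2(z[1],z[0])),s['grip_width'],s['joint_pos'].round(3))
p,d,i=cap('wrist','wrist1')
print(proj(i,[s['eef_pos'],[.473,-.164,.074],[.649,-.202,.074]]))
C=cloud(d,i)
for u,v in [(320,100),(320,200)]: print(C[v,u])
```

```text
[ 0.47445283 -0.16469103  0.20127662] -11.860671506297493 0.468387526441762 [-4.740e-01  1.820e-01  1.693e+00  1.000e-03  1.268e+00 -2.670e-01]
[[320.98610207 269.99717335]
 [319.03335277 201.91178789]
 [530.86125465 202.76229525]]
[ 4.91093606e-01 -8.19585021e-02 -3.70267579e-04]
[ 0.47450683 -0.16091008  0.08016642]
```

View pics/wrist1.png

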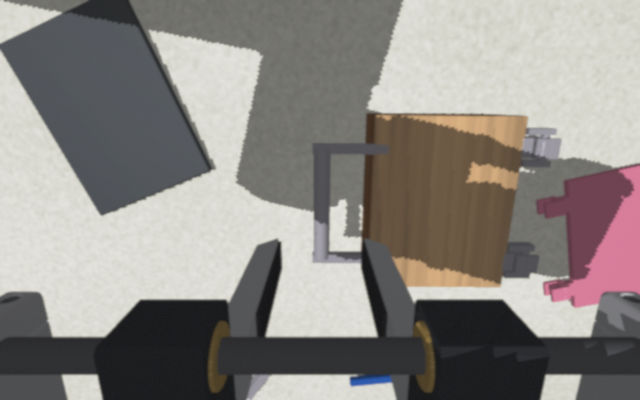

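The wrist view shows the bar upright in the picture, from (322,147) to (321,260). The lid panel is to its right and the forks are at (545,148) and (520,260).

Run:
```python
from h import *
p,d,i=load('wrist1'); C=cloud(d,i)
# bar pixels by height and position
m=np.zeros(d.shape,bool); m[155:240,308:336]=(C[155:240,308:336,2]>.066)&(C[155:240,308:336,2]<.09)
v,u=np.nonzero(m); print(len(u),u.min(),u.max())
P=onz(i,u,v,.077)[:,:2]; c=P.mean(0); w=np.linalg.svd(P-c)[2][0] if 0 else np.linalg.eigh(np.cov(P.T))[1][:,1]
print('bar c',c,'ang',np.degrees(np.arctan2(w[1],w[0]))%180)
print('bar mid', onz(i,321.5,203.5,.074))
hsv=cv2.cvtColor(p,cv2.COLOR_RGB2HSV)
m=((hsv[...,0]>5)&(hsv[...,0]<25)&(hsv[...,1]>60)&(C[...,2]>.07)&(C[...,2]<.09)).astype(np.uint8)*255
m[300:]=0
m=cv2.morphologyEx(m,cv2.MORPH_OPEN,np.ones((3,3)));c=max(cv2.findContours(m,0,1)[0],key=cv2.contourArea)[:,0]
P=onz(i,c[:,0],c[:,1],.078)[:,:2]*1000
r=cv2.minAreaRect(P.astype(np.float32)); print(r); print(cv2.boxPoints(r).round(1))
print('forks/pins mid',onz(i,[545,520],[147,261],.08))
```

```text
1405 314 330
bar c [ 0.47634445 -0.15941167] ang 77.58176568380141
bar mid [ 0.47475974 -0.16580305  0.074     ]
((573.4957885742188, -188.05697631835938), (149.00128173828125, 120.18452453613281), 77.76195526123047)
[[ 499.  -248.1]
 [ 616.4 -273.6]
 [ 648.  -128. ]
 [ 530.6 -102.5]]
forks/pins mid [[ 0.65889576 -0.15529255  0.08      ]
 [ 0.63390547 -0.2510396   0.08      ]]
```

Emit:
move_arm(
  moves=[
    [38,0,-0.06,-0.8,-0.002],
    [38,0,0,-0.8,0],
    [38,0,0,-0.8,0],
    [38,0,0,-0.8,0],
    [38,0,0,-0.8,0],
    [38,0,0,-0.8,0],
    [38,0,0,-0.8,0],
    [38,0,0,-0.75,0],
    [38,0,0,0,0],
    [0,0,0,0,0],
    [0,0,0,0,0],
    [0,0,0,0,0],
    [0,0,0,0,0],
    [0,0,0,0,0],
    [0,0,0,0,0],
  ],
)

```text
time_s: 3.7
eef_pos: [0.4741, -0.1682, 0.0754]
ee_rot: [0.076, 0.703, -0.077, 0.703]
ft_force: [-1.4, -0.1, 3.9]
grip_width: 0.141
```

Run:
```python
from h import *
cap('wrist','wrist2'); s=env.read_state(); print(s['eef_pos'],s['ft_force'],s['grip_width']*94)
O=np.array([.6499,-.2045,.074]);x=np.array([.977,-.213,0])
B=s['eef_pos']; print('r',np.dot(O-B,x)); 
prev=O-.18*x
for k in range(0,19):
    t=np.radians(5*k); P=O-.18*x*np.cos(t)+np.array([0,0,.18*np.sin(t)]); print(5*k,((P-prev)/.02).round(3),P.round(4)); prev=P
```

```text
[ 0.47402874 -0.16818369  0.07530872] [-0.4544445  -0.43542322  3.79037103] 13.48953384480542
r 0.17956159072305888
0 [0. 0. 0.] [ 0.474  -0.1662  0.074 ]
5 [ 0.033 -0.007  0.784] [ 0.4747 -0.1663  0.0897]
10 [ 0.1   -0.022  0.778] [ 0.4767 -0.1667  0.1053]
15 [ 0.166 -0.036  0.767] [ 0.48   -0.1675  0.1206]
20 [ 0.231 -0.05   0.749] [ 0.4846 -0.1685  0.1356]
25 [ 0.294 -0.064  0.725] [ 0.4905 -0.1698  0.1501]
30 [ 0.354 -0.077  0.696] [ 0.4976 -0.1713  0.164 ]
35 [ 0.412 -0.09   0.662] [ 0.5058 -0.1731  0.1772]
40 [ 0.467 -0.102  0.623] [ 0.5152 -0.1751  0.1897]
45 [ 0.518 -0.113  0.579] [ 0.5255 -0.1774  0.2013]
50 [ 0.566 -0.123  0.53 ] [ 0.5369 -0.1799  0.2119]
55 [ 0.609 -0.133  0.478] [ 0.549  -0.1825  0.2214]
60 [ 0.647 -0.141  0.422] [ 0.562  -0.1853  0.2299]
65 [ 0.68  -0.148  0.363] [ 0.5756 -0.1883  0.2371]
70 [ 0.709 -0.155  0.3  ] [ 0.5898 -0.1914  0.2431]
75 [ 0.732 -0.159  0.236] [ 0.6044 -0.1946  0.2479]
80 [ 0.749 -0.163  0.17 ] [ 0.6194 -0.1978  0.2513]
85 [ 0.761 -0.166  0.102] [ 0.6346 -0.2012  0.2533]
90 [ 0.766 -0.167  0.034] [ 0.6499 -0.2045  0.254 ]
```

View pics/wrist2.png

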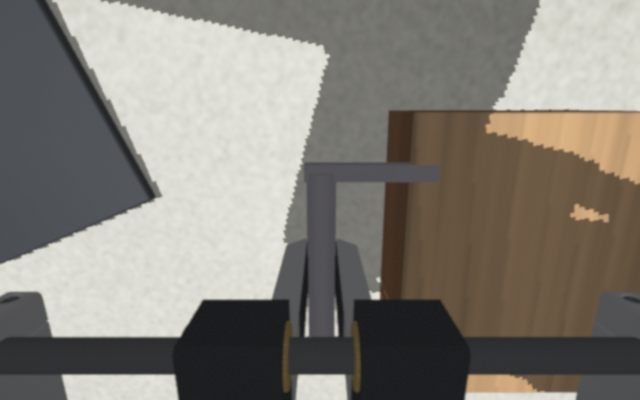

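The bar is gripped: the opening is 13.5 mm and the bar sits between the pads at about (322,300). Now the first half of the arc.

Emit:
move_arm(
  moves=[
    [0,0.016,-0.003,0.392,0],
    [0,0.016,-0.003,0.392,0],
    [0,0.05,-0.011,0.389,0],
    [0,0.05,-0.011,0.389,0],
    [0,0.083,-0.018,0.383,0],
    [0,0.083,-0.018,0.383,0],
    [0,0.115,-0.025,0.375,0],
    [0,0.115,-0.025,0.375,0],
    [0,0.147,-0.032,0.363,0],
    [0,0.147,-0.032,0.363,0],
    [0,0.177,-0.038,0.348,0],
    [0,0.177,-0.038,0.348,0],
    [0,0.206,-0.045,0.331,0],
    [0,0.206,-0.045,0.331,0],
    [0,0.233,-0.051,0.311,0],
    [0,0.233,-0.051,0.311,0],
    [0,0.259,-0.056,0.29,0],
    [0,0.259,-0.056,0.29,0],
  ],
)

```text
time_s: 5.55
eef_pos: [0.5231, -0.1785, 0.2026]
ee_rot: [0.076, 0.705, -0.076, 0.701]
ft_force: [-7.7, 1.2, 3.6]
grip_width: 0.142
```

Run:
```python
from h import *
s=env.read_state(); print(s['eef_pos'],s['ft_force'],s['grip_width']*94)
cap('scene','scene3')
```

```text
[ 0.52309147 -0.17851716  0.20262223] [-7.71955552  1.18403695  3.64597548] 13.329405228965445
```

View pics/scene3.png

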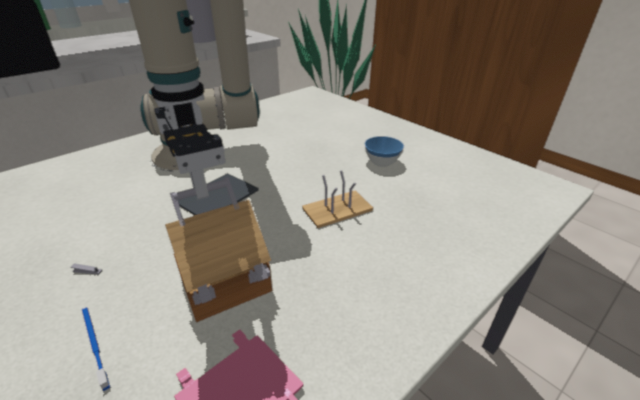

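The scene view shows the lid half open at about (218,245), with its forks still on the pins at (203,293) and (260,272). I'll continue to upright.

Emit:
move_arm(
  moves=[
    [0,0.283,-0.061,0.265,0],
    [0,0.283,-0.061,0.265,0],
    [0,0.304,-0.066,0.239,0],
    [0,0.304,-0.066,0.239,0],
    [0,0.324,-0.07,0.211,0],
    [0,0.324,-0.07,0.211,0],
    [0,0.34,-0.074,0.182,0],
    [0,0.34,-0.074,0.182,0],
    [0,0.354,-0.078,0.15,0],
    [0,0.354,-0.078,0.15,0],
    [0,0.366,-0.08,0.118,0],
    [0,0.366,-0.08,0.118,0],
    [0,0.374,-0.082,0.085,0],
    [0,0.374,-0.082,0.085,0],
    [0,0.38,-0.083,0.051,0],
    [0,0.38,-0.083,0.051,0],
    [0,0.383,-0.083,0.017,0],
    [0,0.383,-0.083,0.017,0],
    [0,0,0,0,0],
    [0,0,0,0,0],
  ],
)

```text
time_s: 7.6
eef_pos: [0.6511, -0.2065, 0.2552]
ee_rot: [0.076, 0.702, -0.077, 0.704]
ft_force: [0.4, 0.9, 5.3]
grip_width: 0.141
```

Run:
```python
from h import *
s=env.read_state(); print(s['eef_pos'],s['ft_force'],s['grip_width']*94, s['joint_pos'])
p,d,i=cap('scene','scene4'); cv2.imwrite('pics/s4c.png',cv2.resize(p[130:330,130:330,::-1],None,fx=3,fy=3,interpolation=cv2.INTER_CUBIC))
```

```text
[ 0.65109039 -0.20651198  0.25515981] [0.36081221 0.9416185  5.31870895] 13.222525314059622 [-4.09166471e-01  4.27539979e-01  1.19794369e+00  4.52929949e-04
  1.51276782e+00 -1.92891451e-01]
```

View pics/s4c.png

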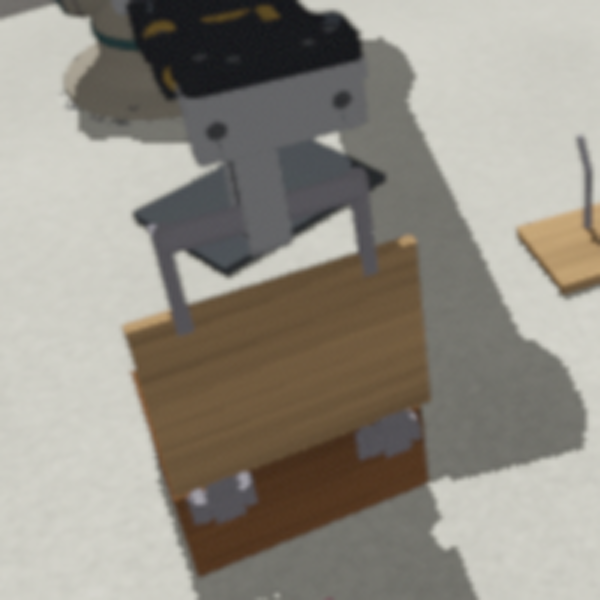

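The crop shows the lid upright, with its forks still on the pins at crop (222,495) and (388,432). I'll check the tilt from depth, and pause.

```bash
cat >> h.py <<'E'
def tilt(p,d,i,zlo,zhi,ctr,r=.11):
    C=cloud(d,i); hsv=cv2.cvtColor(p,cv2.COLOR_RGB2HSV)
    m=(hsv[...,0]>5)&(hsv[...,0]<25)&(hsv[...,1]>60)&(C[...,2]>zlo)&(C[...,2]<zhi)&(np.hypot(C[...,0]-ctr[0],C[...,1]-ctr[1])<r)
    P=C[m]
    for _ in range(4):
        c=P.mean(0); n=np.linalg.svd(P-c,full_matrices=False)[2][2]; e=(P-c)@n; P=P[abs(e)<2.5*e.std()+1e-4]
    n=n if n[0]>0 else -n
    return len(P),c,n,'elev deg',np.degrees(np.arcsin(n[2])),'az',np.degrees(np.arctan2(n[1],n[0])),e.std()
E
python3 - <<'E'
from h import *
p,d,i=load('scene4'); print(tilt(p,d,i,.1,.205,(.65,-.2045)))
E
```

```text
(4542, array([ 0.65314772, -0.20896462,  0.15493574]), array([ 0.97712828, -0.2119815 , -0.01685735]), 'elev deg', np.float64(-0.9659005366315252), 'az', np.float64(-12.240265053509138), np.float64(0.0007356521016237529))
```

Emit:
move_arm(
  moves=[
    [0,0,0,0,0],
    [0,0,0,0,0],
    [0,0,0,0,0],
    [0,0,0,0,0],
    [0,0,0,0,0],
    [0,0,0,0,0],
  ],
)

```text
time_s: 8.25
eef_pos: [0.6499, -0.2062, 0.2552]
ee_rot: [0.076, 0.702, -0.076, 0.704]
ft_force: [0.3, -0.3, 5.8]
grip_width: 0.142
```

Emit:
move_arm(
  moves=[
    [0,0,0,0.2,0],
    [0,0,0,0.2,0],
    [0,0,0,0.2,0],
    [0,0,0,0.2,0],
    [0,0,0,0.2,0],
    [0,0,0,0.2,0],
    [0,0,0,0.25,0],
    [0,0,0,0.25,0],
    [0,0,0,0.4,0],
    [0,0,0,0.4,0],
    [0,0,0,0.4,0],
    [0,0,0,0.4,0],
    [0,0,0,0.4,0],
    [0,0,0,0.4,0],
    [0,0,0,0.3,0],
    [0,0,0,0.3,0],
    [0,0,0,0.2,0],
    [0,0,0,0.1,0],
    [0,0,0,0,0],
  ],
)

```text
time_s: 10.15
eef_pos: [0.6495, -0.2061, 0.3549]
ee_rot: [0.076, 0.703, -0.076, 0.703]
ft_force: [0.6, 0.4, -3.5]
grip_width: 0.139
```

Run:
```python
from h import *
s=env.read_state(); print(s['eef_pos'],s['ft_force'],s['grip_width']*94, s['joint_pos'])
p,d,i=cap('scene','scene5'); print(tilt(p,d,i,.18,.3,(.65,-.2045)))
```

```text
[ 0.64950723 -0.20612349  0.35487401] [ 0.60205721  0.37855674 -3.46451745] 13.03842724756624 [-4.09333242e-01  4.12637998e-01  9.86162268e-01  2.05755426e-05
  1.74242950e+00 -1.92914212e-01]
(6187, array([ 0.65211708, -0.208655  ,  0.25036245]), array([ 0.97660648, -0.21470347, -0.01192456]), 'elev deg', np.float64(-0.6832432783737169), 'az', np.float64(-12.39902654456914), np.float64(0.0007600136663300894))
```

View pics/scene5.png

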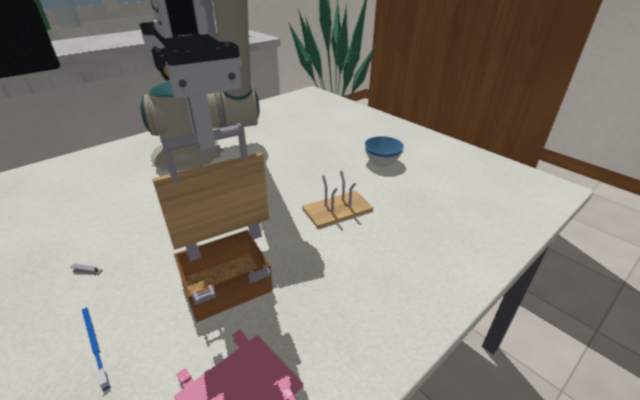

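The lid hangs free and upright: the force is −3.5 N and the tilt is under 1°. It's clear of the pins. Next I'll move it close to the stand and measure the stand with the wrist camera.

Emit:
move_arm(
  moves=[
    [0,-0.1,0.3,0,0],
    [0,-0.17,0.5,0,0],
    [0,-0.235,0.7,0,-0.001],
    [0,-0.27,0.8,0,-0.001],
    [0,-0.27,0.8,0,-0.001],
    [0,-0.27,0.8,0,-0.001],
    [0,-0.27,0.8,0,-0.001],
    [0,-0.27,0.8,0,-0.001],
    [0,-0.27,0.8,0,-0.001],
    [0,-0.27,0.8,0,-0.001],
    [0,-0.27,0.8,0,-0.001],
    [0,-0.27,0.8,0,-0.001],
    [0,-0.27,0.8,0,-0.001],
    [0,-0.27,0.8,0,-0.001],
    [0,-0.2,0.6,0,-0.001],
    [0,-0.135,0.4,0,0],
    [0,-0.07,0.2,0,0],
    [0,0,0,0,0],
    [0,0,0,0,0],
  ],
)

```text
time_s: 12.1
eef_pos: [0.572, 0.0234, 0.3546]
ee_rot: [0.091, 0.701, -0.091, 0.701]
ft_force: [-0.3, -0.3, -3.8]
grip_width: 0.14
```

Run:
```python
from h import *
s=env.read_state(); M=R.from_quat(s['ee_rot']).as_matrix(); z=M[:,2];print(s['eef_pos'],np.degrees(np.arctan2(z[1],z[0])),s['ft_force'],s['grip_width']*94)
p,d,i=cap('wrist','wrist6')
print(proj(i,[[.542,.149,.012],s['eef_pos']]))
```

```text
[0.57204373 0.02344955 0.35462416] -14.758742551694539 [-0.29938181 -0.25138417 -3.84614817] 13.179350998624832
[[275.29336702  78.5364514 ]
 [320.91936349 270.0304715 ]]
```

View pics/wrist6.png

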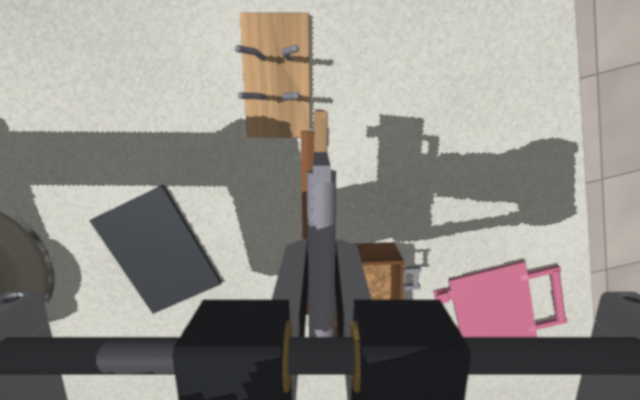

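The stand base is fully visible, spanning about (240–312, 12–137), with its posts near (263,55), (290,50), (260,97) and (290,97).

Run:
```python
from h import *
p,d,i=load('wrist6'); C=cloud(d,i); hsv=cv2.cvtColor(p,cv2.COLOR_RGB2HSV)
m=((hsv[...,0]>5)&(hsv[...,0]<25)&(hsv[...,1]>60)).astype(np.uint8)*255; m[:,330:]=0; m[:,:225]=0;m[138:]=0; m[110:,300:]=0
m=cv2.morphologyEx(m,cv2.MORPH_CLOSE,np.ones((9,9)))
c=max(cv2.findContours(m,0,1)[0],key=cv2.contourArea)[:,0]
P=onz(i,c[:,0],c[:,1],.012)[:,:2]*1000
r=cv2.minAreaRect(P.astype(np.float32)); print(r); print(cv2.boxPoints(r).round(1))
# posts by height
h=(C[...,2]>.03)&(C[...,2]<.12); h[:,330:]=0; h[:,:225]=0; h[110:]=0
for lo,hi in [(.03,.065),(.075,.11)]:
    n,l,st,ct=cv2.connectedComponentsWithStats(((C[...,2]>lo)&(C[...,2]<hi)&h).astype(np.uint8))
    for k in range(1,n):
        if st[k,4]>5: print(lo,st[k],C[l==k].mean(0).round(4))
cv2.imwrite('pics/w6c.png',cv2.resize(p[0:150,220:340,::-1],None,fx=4,fy=4,interpolation=cv2.INTER_CUBIC))
# top camera with arm
```

```text
((543.5086059570312, 149.6071014404297), (157.58795166015625, 89.30559539794922), 75.06163787841797)
[[480.1  85. ]
 [566.3  62. ]
 [607.  214.2]
 [520.7 237.2]]
0.03 [255  50   9   9  41] [0.5353 0.1764 0.0493]
0.03 [283  54   8   5  23] [0.567  0.1668 0.0471]
0.03 [259  93   7   7  32] [0.5235 0.1294 0.0478]
0.075 [235  45  19   9 129] [0.5242 0.181  0.0855]
0.075 [285  45  14   9 101] [0.5764 0.1669 0.0867]
0.075 [238  92  18   7 114] [0.5115 0.1331 0.0858]
0.075 [286  92  14   7  91] [0.5637 0.1192 0.0867]
```

View pics/w6c.png

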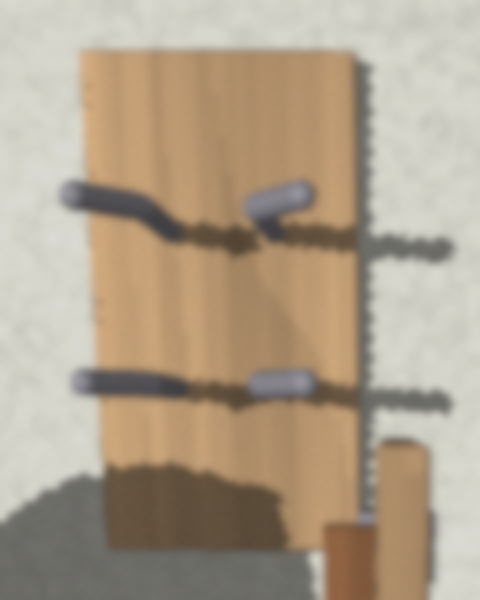

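Emit:
move_arm(
  moves=[
    [0,-0.046,0.2,0,0],
    [0,-0.092,0.4,0,0],
    [0,-0.116,0.5,0,0],
    [0,-0.116,0.5,0,0],
    [0,-0.116,0.5,0,0],
    [0,-0.116,0.5,0,0],
    [0,-0.116,0.5,0,0],
    [0,-0.116,0.5,0,0],
    [0,-0.116,0.5,0,0],
    [0,-0.116,0.5,0,0],
    [0,-0.116,0.5,0,0],
    [0,-0.116,0.5,0,0],
    [0,-0.092,0.4,0,0],
    [0,-0.053,0.23,0,0],
    [0,0,0,0,0],
    [0,0,0,0,0],
  ],
)

```text
time_s: 13.75
eef_pos: [0.543, 0.1483, 0.3547]
ee_rot: [0.091, 0.701, -0.091, 0.701]
ft_force: [0.0, 0.8, -4.0]
grip_width: 0.138
```

Run:
```python
from h import *
s=env.read_state(); M=R.from_quat(s['ee_rot']).as_matrix(); z=M[:,2];print(s['eef_pos'],np.degrees(np.arctan2(z[1],z[0])),s['ft_force'],s['grip_width']*94)
p,d,i=cap('scene','scene7')
print(tilt(p,d,i,.18,.3,(.543,.15)))
```

```text
[0.54303443 0.1483063  0.35468592] -14.739765395887558 [ 0.04513445  0.76113126 -4.01202251] 12.956684890968669
(2713, array([0.54514653, 0.14569533, 0.24972016]), array([ 0.96687136, -0.25486768, -0.01422085]), 'elev deg', np.float64(-0.8148222449400606), 'az', np.float64(-14.767271940101526), np.float64(0.0010771176469333082))
```

View pics/scene7.png

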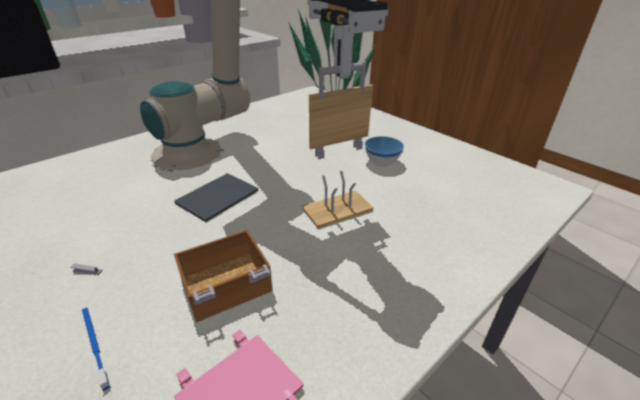

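The scene view shows the lid hanging above the stand, with its panel at (340,118) and the posts below it at (340,195). I'll lower it.

Emit:
move_arm(
  moves=[
    [0,0,0,-0.3,0],
    [0,0,0,-0.5,0],
    [0,0,0,-0.5,0],
    [0,0,0,-0.5,0],
    [0,0,0,-0.4,0],
    [0,0,0,-0.4,0],
    [0,0,0,-0.4,0],
    [0,0,0,-0.4,0],
    [0,0,0,-0.4,0],
    [0,0,0,-0.4,0],
    [0,0,0,-0.4,0],
    [0,0,0,-0.4,0],
    [0,0,0,-0.4,0],
    [0,0,0,-0.4,0],
    [0,0,0,-0.4,0],
    [0,0,0,-0.4,0],
    [0,0,0,-0.2,0],
    [0,0,0,-0.1,0],
    [0,0,0,0,0],
  ],
)

```text
time_s: 15.7
eef_pos: [0.543, 0.1485, 0.2165]
ee_rot: [0.091, 0.701, -0.091, 0.701]
ft_force: [-0.6, -0.3, -3.1]
grip_width: 0.142
```

Run:
```python
from h import *
s=env.read_state(); print(s['eef_pos'],s['ft_force'],s['grip_width']*94)
p,d,i=cap('scene','scene8')
print(tilt(p,d,i,.05,.18,(.543,.15)))
cv2.imwrite('pics/s8c.png',cv2.resize(p[60:240,260:440,::-1],None,fx=3.3,fy=3.3,interpolation=cv2.INTER_CUBIC))
```

```text
[0.54295046 0.14849427 0.21649682] [-0.64093645 -0.3279452  -3.12890007] 13.394906815511892
(2234, array([0.54503306, 0.14526849, 0.11975943]), array([ 0.96699408, -0.2545279 , -0.01174714]), 'elev deg', np.float64(-0.6730769244874674), 'az', np.float64(-14.746653130808522), np.float64(0.0010729582712960585))
```

View pics/s8c.png

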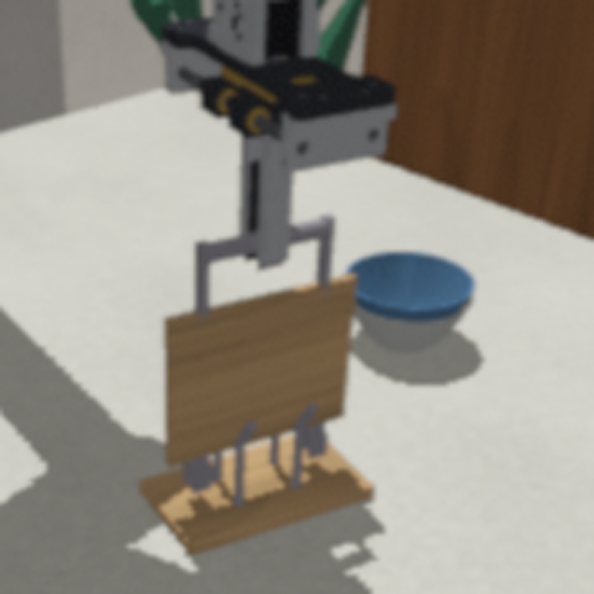

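The lid is between the posts (crop (245,470) and (300,450)), with no side force. Now the gentle final lowering.

Emit:
move_arm(
  moves=[
    [0,0,0,-0.1,0],
    [0,0,0,-0.1,0],
    [0,0,0,-0.1,0],
    [0,0,0,-0.1,0],
    [0,0,0,-0.1,0],
    [0,0,0,-0.05,0],
    [0,0,0,-0.05,0],
    [0,0,0,-0.05,0],
    [0,0,0,-0.05,0],
    [0,0,0,0,0],
    [0,0,0,0,0],
  ],
)

```text
time_s: 16.85
eef_pos: [0.5431, 0.1485, 0.2029]
ee_rot: [0.091, 0.701, -0.091, 0.701]
ft_force: [0.2, -0.8, -1.4]
grip_width: 0.138
```

Emit:
move_arm(
  moves=[
    [0,0,0,-0.03,0],
    [0,0,0,-0.03,0],
    [0,0,0,-0.02,0],
    [0,0,0,0,0],
    [0,0,0,0,0],
  ],
)

```text
time_s: 17.35
eef_pos: [0.5439, 0.1484, 0.2028]
ee_rot: [0.091, 0.7, -0.091, 0.702]
ft_force: [-0.9, -1.4, 5.8]
grip_width: 0.136
```

Emit:
move_arm(
  moves=[
    [15,0,0,0,0],
    [16,0,0,0,0],
    [18,0,0,0,0],
    [20,0,0,0,0],
    [24,0,0,0,0],
    [28,0,0,0,0],
    [34,0,0,0,0],
    [40,0,0,0,0],
    [50,0,0,0,0],
    [60,0,0,0,0],
    [70,0,0,0,0],
    [70,0,0,0,0],
  ],
)

```text
time_s: 18.55
eef_pos: [0.543, 0.1485, 0.2011]
ee_rot: [0.091, 0.701, -0.091, 0.701]
ft_force: [-0.0, 1.3, 0.7]
grip_width: 0.727
```

Run:
```python
from h import *
s=env.read_state(); print(s['eef_pos'],s['ft_force'],s['grip_width']*94)
p,d,i=cap('scene','scene9')
print(tilt(p,d,i,.05,.16,(.543,.15)))
cv2.imwrite('pics/s9c.png',cv2.resize(p[60:240,260:440,::-1],None,fx=3.3,fy=3.3,interpolation=cv2.INTER_CUBIC))
p,d,i=cap('wrist','wrist9')
```

```text
[0.54298135 0.148483   0.20109445] [-0.01879827  1.25522015  0.71493796] 68.33018726391388
(2020, array([0.54421205, 0.14598895, 0.10850212]), array([ 9.67355242e-01, -2.53423529e-01,  5.92977285e-04]), 'elev deg', np.float64(0.03397509774242191), 'az', np.float64(-14.680194542624813), np.float64(0.0010786527471615453))
```

View pics/s9c.png

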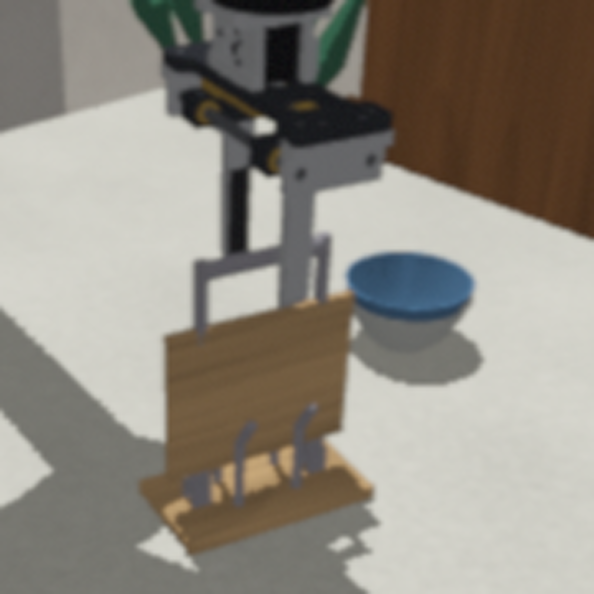

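View pics/wrist9.png

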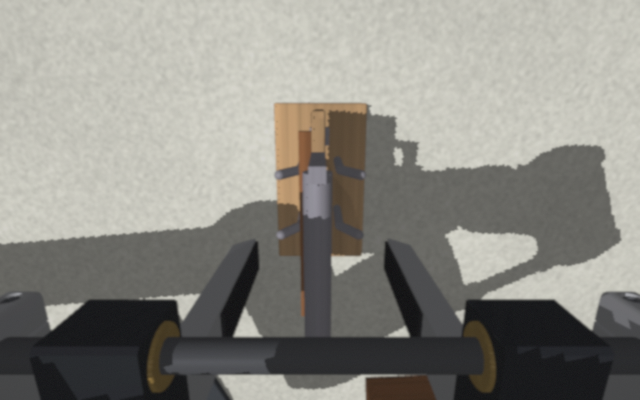

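The lid stands exactly upright (tilt 0.03°), centred between the posts, with both fingers clear on each side (wrist view: bar at x≈317, fingers at 250 and 395). I'll retreat straight up.

Emit:
move_arm(
  moves=[
    [70,0,0,0.1,0],
    [70,0,0,0.3,0],
    [70,0,0,0.5,0],
    [70,0,0,0.6,0],
    [70,0,0,0.6,0],
    [70,0,0,0.6,0],
    [70,0,0,0.6,0],
    [70,0,0,0.6,0],
    [70,0,0,0.6,0],
    [70,0,0,0.5,0],
    [70,0,0,0.3,0],
    [70,0,0,0,0],
    [70,0,0,0,0],
  ],
)

```text
time_s: 19.95
eef_pos: [0.5428, 0.1485, 0.3068]
ee_rot: [0.091, 0.701, -0.091, 0.701]
ft_force: [-0.4, 1.5, -0.1]
grip_width: 0.744
```

Run:
```python
from h import *
s=env.read_state(); print(s['eef_pos'],s['ft_force'])
p,d,i=cap('scene','scene10')
n,c,nn,*r=tilt(p,d,i,.05,.16,(.543,.15)); print(c,nn,r)
x=np.array([.9664,-.257]);y=np.array([.257,.9664]); e=c[:2]-.004*nn[:2]-np.array([.5437,.1498]); print('off x,y',e@x,e@y)
```

```text
[0.54281265 0.14845397 0.30679066] [-0.43274144  1.45938135 -0.10111973]
[0.54422202 0.14564102 0.10878414] [ 9.66991353e-01 -2.54808896e-01 -3.87124230e-04] ['elev deg', np.float64(-0.02218058509072839), 'az', np.float64(-14.762262766309195), np.float64(0.0011127531670542627)]
off x,y -0.002426611117295294 -0.003894158616203875
```

View pics/scene10.png

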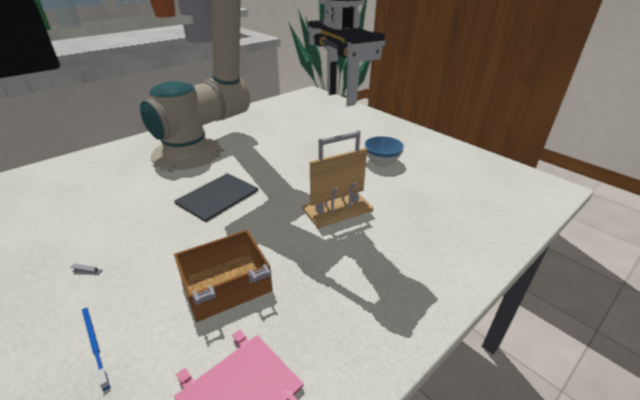

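The lid stands in the stand at (338,178), the bowls at (384,150) haven't moved, and the gripper is clear. I'm handing in.

```bash
python3 -c "
from h import *
print(env.hand_in())"
```

```text
the job is handed in; nothing more can be done
None
```

The lid is now standing upright between the posts of the drying stand, hinge edge down and let go; the job is handed in. I swung it up on its hinge by the bar, paused about 0.8 s, lifted it 100 mm straight up off the pins, and lowered it gently into the slot. It took about 20 s.

- **Lid position:** after the gripper let go and moved away, the lid's tilt was about 0.02°. It sat about 2 mm from the slot's centre plane and within about 4 mm of the middle along it. That last figure is rough, because the posts hide part of the panel.
- **Forces:** the highest reading I saw was about 8 N, during the swing. I only read the force at the end of each move.
- **Bowls and gripper:** the bowls look unmoved in the last picture. The gripper is about 90 mm above the lid's bar, touching nothing.
- **Disagreement:** the scene and top cameras differed by about 4 mm on where the lid and stand were. I used the close wrist-camera measurements instead, which matched the given sizes to within about 2.5 mm.

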